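Stack the second storey on a kiln shelf

ROBOT

A 6-joint arm with a two-finger parallel gripper is mounted at the origin on the work surface. World frame = base frame: x ahead of the robot, y to its left, z up, the work surface at z = 0. Lengths are in m, angles in degrees, forces in N, time in s.
With the tool pointing down it reaches from about 0.25 to 0.775 m from the base axis. Payload 4 kg.
Tool frame: the origin (TCP) lies at the very end of the fingers, on their centre line; the grasp point (between the pads) lies arm.grip_depth behind it (arm.grip_depth is the distance from the TCP to the grasp point, in m); z points along the fingers, y is the line along which they close (so a half turn about z gives the same grasp; the last joint's range is limited). The gripper opens to 94 mm and grips with 3 to 60 N. Pads are 16 mm wide; open, the fingers measure 119 mm over their backs; the gripper's body (75 mm by 177 mm) begins 78 mm behind the grasp point.
Start: joints at [-73.917, 4.996, 78.535, -0, 96.463, -5.907], TCP at [0.206, -0.51, 0.206] pointing down, gripper open.
Joint ranges: [-177.83, 177.83], [-43.37, 116.18], [15.69, 146.23], [-61.86, 241.86], [9.47, 152.12], [-147.06, 147.06]. Speed limits (degrees/s): [159.86, 159.86, 180, 180, 180, 180].

INTERFACE

Orientations are given as [roll, pitch, yaw] about the fixed x, y, z axes, in that order (R = Rz(yaw) Ry(pitch) Rx(roll)).
In Python, from workcell import arm gives the robot as it stands. The module is installed in compiled form; this text tells all that it offers.
- The arm moves only by the shell command python3 -m handwheel 'ROWS' [FORCE]. ROWS is JSON, one flat list of numbers, 5 for each row, row after row: the shift along the tool's x, y, z in cm, then the turn about the tool's z in degrees, then the opening, from 0 (shut) to 1 (fully open). In form: [dx, dy, dz, yaw, hand, dx, dy, dz, yaw, hand, ...]. A call has exactly 10 rows; each row shifts and turns the commanded pose from where the row before left it, along the tool's axes as they then stand; what a row does not reach is not made up. A row lasts 1/10 s, in which the tool goes at most 50 mm and 8.59 degrees, less where a joint would pass 70% of its speed; a pose out of reach is approached as far as the arm can. A call with a gripper value outside its range is refused whole. The fingers move at their own pace and stop on an object; FORCE is the grip in N (left out, the last holds). Time passes only in rows, so rows that do not move let the fingers close, or fill a call up. It gives the time, the measured TCP pose, the force, the opening and the grip force at its end, in the units of the state.
- arm.sense(): the state, without advancing time (a new reading comes with each control period).
- arm.grab_frame(name): name is "scene" or "top"; returns a dict with "img" (480x640x3 uint8, red, green, blue), "camera_matrix" (3x3 intrinsics, pixels), "T" (4x4, takes a point from camera to world coordinates). Camera axes: x right, y down, z forward; pixel columns grow to the right and rows downward; lengths in m; the calibration is good to about 2 mm. A picture is of the moment at which its call begins. There is no depth.
- arm.close_job(): hands the job in; it is judged then, once.
Trained networks look in the newest picture that a camera, given by its name, has taken for a name from the list of things; names that differ only in an ending like _2 or _b are one class to them, and where a whole thing is asked for, a point or a joint stands for the part that bears it (a point fixed in the world has none). Each returns a list of dicts, best first, with "p" (0 to 1); they miss things now and then, are a little off and sometimes report something else, mostly with a low value. They report only what shows in the picture. A call takes as long as a camera call. They do not tell look-alikes from the thing itself.
- arm.look_for(camera, thing): "centre" ([x, y, z] in m, in the coordinates of the camera as it stood for that picture, good to about 4 mm: the middle of the surface that is visible of it).
- arm.outline_of(camera, thing): "region" (480x640 bool, what is visible of it).
The state is a dict: "time_s": time; "joint_pos": joint angles; "qvel": joint speeds; "joint_efforts": joint torques, N m; "position": TCP position; "orientation": TCP orientation; "ft_force": force on the tool from outside, world axes, zero at the start; "wrist_torque": the same for the moment, N m; "gripper_width": opening from 0.0 (shut) to 1.0 (fully open); "grasp_force": force on a finger pad.
Only numpy, scipy, OpenCV 4.12 (cv2) and the standard library are available. Lean on these libraries where they do the work, as an engineer would, in place of code of your own. Each camera call takes 0.05 s, during which the arm holds its last target. There are 200 camera calls.

TASK

Load the kiln shelf in two storeys: set the low cup upright on the middle of the round white setter disc, stand the two matching tall kiln props on the shelf to either side of the disc, in line with it along the shelf's long direction, and lay the strip across them, parallel to the shelf's long edges and centred over the disc, with a prop under each end. Then stand the tall cup upright on the middle of the strip. Leave the short prop and the vase where they are.

Things in the scene. Friction and masses are not known exactly. Their poses are not given: they have to be found in the camera images.
- kiln_shelf: Brown-grey refractory slab lying fixed on the table, 260 (its x) x 320 (its y, the long direction) x 15 mm thick. Origin: centre of underside, so its top is 15 mm above the origin.
- setter_disc: Round flat white disc, 70 mm across, 6 mm thick, fixed on top of the kiln shelf (its only disc). Origin: centre of underside, level with the shelf's top; its x and y axes are parallel to the shelf's (y = the shelf's long direction).
- low_cup: The lower of two loose terracotta cups without handles: 58 mm outside diameter from 18 mm height up to the rim, 50 mm tall, foot 44 mm across, wall 4 mm, about 0.12 kg. Upright at the start. Origin: centre of underside, z up.
- tall_cup: The taller loose terracotta cup (beaker): 52 mm outside diameter from 18 mm height up to the rim, 95 mm tall, foot 44 mm across, wall 4 mm, about 0.16 kg. Too tall to fit below the strip. Upright at the start. Origin: centre of underside, z up.
- prop_a: One of two equal tall kiln props: a loose cream square post 38 x 38 mm, 80 mm tall, about 0.18 kg, standing. The two are interchangeable. Origin: centre of underside, x and y across the flats, z up.
- prop_b: The other tall kiln prop, the same: 38 x 38 x 80 mm tall. Origin: centre of underside, x and y across the flats, z up.
- short_prop: An odd kiln prop: a loose cream round post, 38 mm across and only 45 mm tall, standing among the others. Not used: leave it where it is. Origin: centre of underside.
- strip: Loose flat cream refractory strip, 60 (its x) x 210 (its y) x 14 mm thick, about 0.35 kg, lying flat on the table beside the kiln shelf. Origin: centre of underside, z up.
- vase: Loose terracotta vase, 100 mm tall, 76 mm across at the belly, already standing on the kiln shelf behind the disc, on the side away from the robot (+x of the shelf). Leave it where it is. Origin: centre of underside.
There are look-alikes about, which are no part of the job. What is shaped like the low_cup but yellow is not meant.

How it is judged (in metres and radians):
At the end, for the whole second after the job is handed in: In the disc's frame: low cup on it within 12 mm; tall props on the shelf at y = +-(56 to 105) mm, |x| < 15 mm; strip on them, |x| < 15, |y| < 20 mm, within 0.15 rad of y; tall cup on the strip, |x| < 15, |y| < 20 mm of its centre. All upright (0.08 rad), at rest (horizontal distance between low_cup and setter_disc below 0.012 m and z of low_cup in the frame of setter_disc between 0.002 and 0.01 m and ((y of prop_a in the frame of setter_disc between 0.056 and 0.105 m and y of prop_b in the frame of setter_disc between -0.105 and -0.056 m) or (y of prop_b in the frame of setter_disc between 0.056 and 0.105 m and y of prop_a in the frame of setter_disc between -0.105 and -0.056 m)) and x of prop_a in the frame of setter_disc between -0.015 and 0.015 m and z of prop_a in the frame of setter_disc between -0.004 and 0.004 m and x of prop_b in the frame of setter_disc between -0.015 and 0.015 m and z of prop_b in the frame of setter_disc between -0.004 and 0.004 m and x of strip in the frame of setter_disc between -0.015 and 0.015 m and y of strip in the frame of setter_disc between -0.02 and 0.02 m and z of strip in the frame of setter_disc between 0.075 and 0.085 m and angle between the y axis of strip and the y axis of setter_disc, either way round below 0.15 rad and x of tall_cup in the frame of strip between -0.015 and 0.015 m and y of tall_cup in the frame of strip between -0.02 and 0.02 m and z of tall_cup in the frame of strip between 0.01 and 0.018 m and angle between each of low_cup, tall_cup, prop_a, prop_b, strip's own z axis and vertical below 0.08 rad and linear speed of each of low_cup, tall_cup, prop_a, prop_b, strip below 0.02 m/s); the robot touches nothing.
It fails at once if the vase is shifted by more than 15 mm (distance of vase from where it was at the start of the episode above 0.015 m).
It fails at once if the short prop is shifted by more than 15 mm (distance of short_prop from where it was at the start of the episode above 0.015 m).
It also fails if it takes over 144 s, if anything falls off the work surface, if the arm or the gripper's body presses on something with over 40 N, if the wrist force passes 120 N, or if a joint passes its speed limit or range.

## Working session

There is one attempt and no reset: what is moved stays moved. The work goes in short steps, Python scripts to look and compute and a shell command to move; the robot and the scene stay as the last step left them, time stands still between calls to the robot, and variables do not carry over. Pictures are saved under pics/ and viewed, at most 14 in all, crops included, and the job is handed in when it is done.

```bash
mkdir -p pics
cat > h.py <<'E'
import numpy as np, cv2
from workcell import arm
def snap(c,fn=None):
    f=arm.grab_frame(c)
    if fn: cv2.imwrite('pics/'+fn,f['img'][:,:,::-1])
    return f
def toz(f,uv,z):
    K=np.array(f['camera_matrix']);T=np.array(f['T'])
    d=T[:3,:3]@np.linalg.inv(K)@np.array([uv[0],uv[1],1.]);o=T[:3,3]
    return o+d*(z-o[2])/d[2]
def proj(f,p):
    T=np.linalg.inv(np.array(f['T']));q=np.array(f['camera_matrix'])@(T[:3,:3]@np.array(p)+T[:3,3]);return q[:2]/q[2]
E
python3 - <<'E'
from h import *
np.set_printoptions(precision=3,suppress=True)
print(arm.grip_depth, arm.sense())
for c in ('top','scene'):
    f=snap(c,c+'0.png'); T=np.array(f['T']); print(c,T,f['camera_matrix'])
    for t in ['kiln_shelf','setter_disc','low_cup','tall_cup','prop_a','short_prop','strip','vase']:
        for d in arm.look_for(c,t):
            p=T[:3,:3]@np.array(d['centre'])+T[:3,3]
            print(t,round(d['p'],2),p,proj(f,p).round())
E
```

```text
0.0188 {'time_s': 0.0, 'joint_pos': array([-73.917,   5.04 ,  78.624,   0.001,  96.463,  -5.908]), 'qvel': array([ 0.015,  0.03 ,  0.063, -0.025, -0.003, -0.001]), 'joint_efforts': array([ -0.002, -34.018, -30.243,   0.071,   0.033,  -0.   ]), 'position': array([ 0.206, -0.509,  0.204]), 'orientation': array([-179.874,   -0.014,   21.991]), 'ft_force': array([-0.166, -0.222,  0.042]), 'wrist_torque': array([-0.008,  0.042,  0.071]), 'grasp_force': 0.0, 'gripper_width': 0.9999458812655079}
top [[-0.015 -0.998  0.057  0.511]
 [-1.     0.014 -0.02  -0.015]
 [ 0.019 -0.058 -0.998  1.212]
 [ 0.     0.     0.     1.   ]] [[518.869   0.    311.101]
 [  0.    518.869 233.75 ]
 [  0.      0.      1.   ]]
setter_disc 0.66 [0.554 0.197 0.02 ] [208. 246.]
low_cup 0.74 [ 0.554 -0.205  0.045] [385. 243.]
low_cup 0.72 [ 0.64  -0.229  0.014] [392. 207.]
low_cup 0.67 [ 0.749 -0.238  0.02 ] [395. 160.]
low_cup 0.67 [ 0.657 -0.334  0.018] [437. 199.]
tall_cup 0.57 [ 0.429 -0.333  0.062] [445. 298.]
tall_cup 0.35 [0.67  0.116 0.111] [238. 190.]
prop_a 0.96 [ 0.458 -0.215  0.078] [393. 286.]
prop_a 0.84 
[... 308 characters left out ...]
 -0.841  1.023]
 [ 0.     0.     0.     1.   ]] [[620.307   0.    323.522]
 [  0.    620.307 237.5  ]
 [  0.      0.      1.   ]]
kiln_shelf 0.82 [0.62  0.23  0.017] [446. 314.]
setter_disc 0.76 [0.557 0.2   0.021] [445. 278.]
low_cup 0.77 [ 0.737 -0.236  0.029] [193. 251.]
low_cup 0.65 [ 0.648 -0.331  0.03 ] [179. 198.]
low_cup 0.64 [ 0.633 -0.232  0.037] [225. 210.]
low_cup 0.25 [ 0.559 -0.207  0.048] [256. 185.]
tall_cup 0.76 [ 0.44  -0.323  0.07 ] [237. 117.]
prop_a 0.84 [ 0.569 -0.337  0.062] [197. 159.]
prop_a 0.75 [ 0.466 -0.213  0.061] [277. 148.]
short_prop 0.72 [ 0.561 -0.206  0.048] [255. 186.]
strip 0.96 [ 0.588 -0.099  0.013] [296. 228.]
vase 0.74 [0.694 0.124 0.089] [379. 302.]
```

View pics/top0.png

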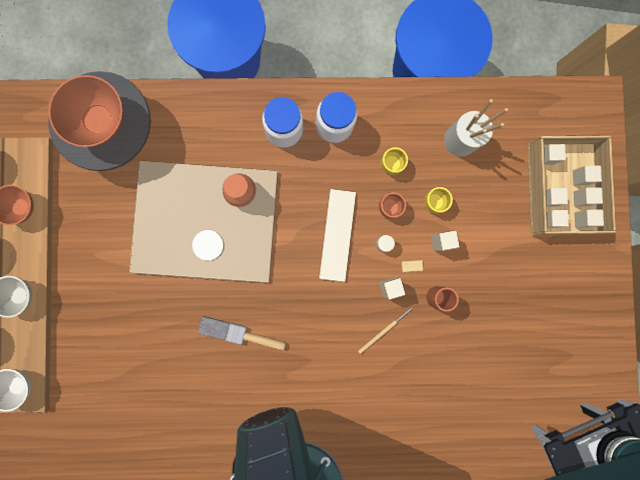

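View pics/scene0.png

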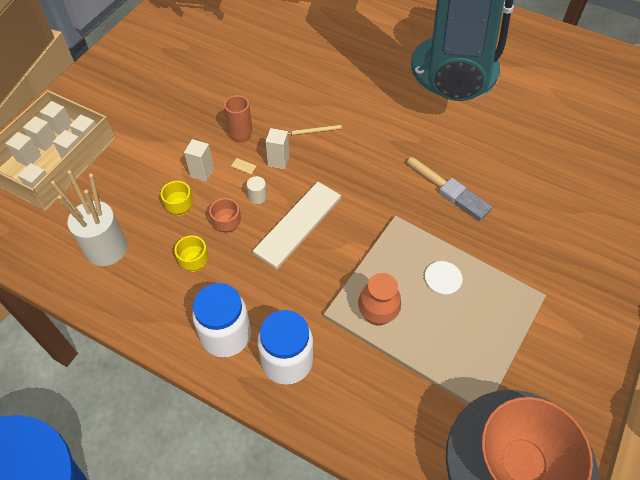

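The red low cup is at top (393,206), with yellow look-alikes at (395,160) and (440,200). The tall cup is at (446,299), tall props at (393,288) and (447,240), strip at (338,236), disc at (208,246), short prop at (386,244) and vase at (238,189). Next I'll measure these more precisely.

```bash
cat >> h.py <<'E'
def rect(f,mask,z):
    c=max(cv2.findContours(mask.astype(np.uint8),cv2.RETR_EXTERNAL,cv2.CHAIN_APPROX_NONE)[0],key=cv2.contourArea)[:,0]
    P=np.array([toz(f,p,z)[:2] for p in c],np.float32)*1000
    return cv2.minAreaRect(P)
def go(x,y,z,yaw=None):
    """print tool-axis shifts (cm) and turn from the measured pose; yaw modulo 180"""
    s=arm.sense();p=s['position'];y0=s['orientation'][2]
    t=0 if yaw is None else (yaw-y0+90)%180-90
    a=np.radians(y0+t);d=np.array([x,y,z])-p
    print('at',p.round(4),'yaw',round(y0,1),'TURN',round(-t,1),'SHIFT after turn cm',(100*np.array([d[0]*np.cos(a)+d[1]*np.sin(a),d[0]*np.sin(a)-d[1]*np.cos(a),-d[2]])).round(2),'w',round(s['gripper_width'],2),'F',np.round(s['ft_force'],1),'j6',round(s['joint_pos'][5]))
E
python3 - <<'E'
from h import *
f=snap('top'); im=f['img'].astype(int)
for t,z in [('kiln_shelf',.015),('setter_disc',.021),('strip',.014),('low_cup',.05),('tall_cup',.095),('prop_a',.08),('short_prop',.045),('vase',.1)]:
    for d in arm.outline_of('top',t):
        m=d['region']; v,u=np.nonzero(m); print(t,round(d['p'],2),(u.mean().round(),v.mean().round()),m.sum(),rect(f,m,z))
# bright top faces of props, strip
for n,(u,v),z in [('propA',(393,288),.08),('propB',(447,240),.08),('strip',(338,236),.014),('disc',(208,246),.021)]:
    r=50 if n=='strip' else 20
    m=np.zeros(im.shape[:2],bool);m[v-r:v+r,u-r:u+r]=1
    print(n, im[v,u]); m&=(im.min(2)>im[v,u].min()-25)
    print(rect(f,m,z))
red=(im[:,:,0]-im[:,:,2]>55)
big=lambda c:cv2.resize(cv2.cvtColor(f['img'],cv2.COLOR_RGB2BGR)[c[1]:c[3],c[0]:c[2]],None,fx=6,fy=6,interpolation=cv2.INTER_CUBIC)
cv2.imwrite('pics/crop1.png',big((360,190,480,290))[:,:])
E
```

```text
kiln_shelf 0.69 (np.float64(201.0), np.float64(222.0)) 13873 ((613.1243286132812, 206.74061584472656), (320.27301025390625, 259.52001953125), 85.07864379882812)
setter_disc 0.92 (np.float64(208.0), np.float64(245.0)) 698 ((558.036376953125, 197.95635986328125), (68.22503662109375, 64.2671127319336), 44.42572784423828)
strip 0.85 (np.float64(338.0), np.float64(235.0)) 2354 ((577.1212768554688, -100.8646469116211), (60.83265686035156, 209.48300170898438), 81.7804946899414)
low_cup 0.79 (np.float64(438.0), np.float64(200.0)) 553 ((650.3117065429688, -328.3578186035156), (61.70493698120117, 54.61507797241211), 89.26698303222656)
low_cup 0.76 (np.float64(392.0), np.float64(205.0)) 530 ((640.6080322265625, -223.00405883789062), (53.814788818359375, 60.687503814697266), 32.75320816040039)
low_cup 0.7 (np.float64(394.0), np.float64(160.0)) 574 ((742.80810546875, -229.5153045654297), (59.435462951660156, 59.59604263305664), 89.34989166259766)
tall_cup 0.7 (np.float64(442.0), np.float64(298.0)) 652 ((432.8612365722656, -317.6084289550781), (69.19644927978516, 51.342628479003906), 88.4195556640
[... 564 characters left out ...]
562), (66.56615447998047, 67.20712280273438), 89.51708221435547)
vase 0.25 (np.float64(208.0), np.float64(244.0)) 728 ((554.8878784179688, 182.79270935058594), (63.92844772338867, 61.98674774169922), 89.22675323486328)
propA [246 239 222]
((454.168212890625, -217.46725463867188), (36.28926467895508, 34.63442611694336), 17.19611358642578)
propB [245 238 220]
((558.4931640625, -340.7742004394531), (36.04020309448242, 35.25084686279297), 8.696163177490234)
strip [246 240 223]
((576.9554443359375, -100.11153411865234), (57.01933288574219, 207.47975158691406), 82.07376098632812)
disc [252 252 249]
((557.4796142578125, 198.52854919433594), (68.21878814697266, 65.87378692626953), 44.42774200439453)
```

View pics/crop1.png

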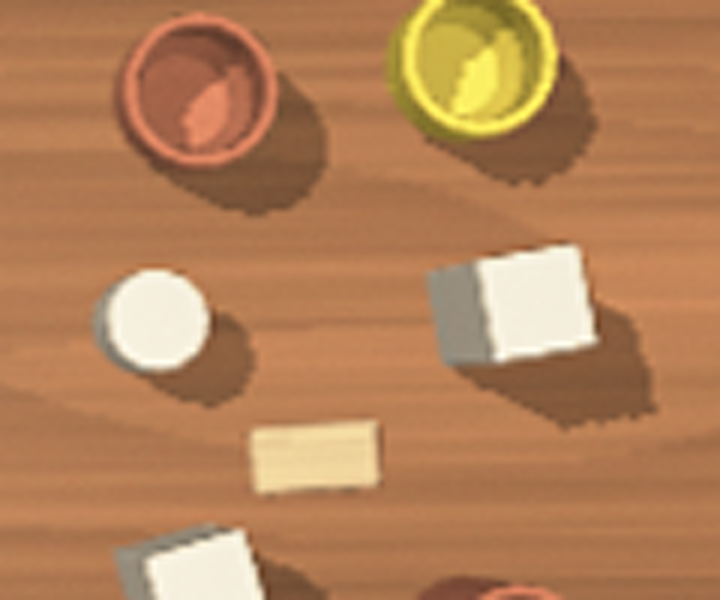

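Run:
```python
from h import *
f=snap('top')
for n,u,z in [('low',(393.3,205),.05),('short',(386.2,243.2),.045)]: print(n,toz(f,u,z))
im=f['img']; c=cv2.resize(im[280:320,425:465,::-1],None,fx=12,fy=12,interpolation=cv2.INTER_CUBIC); cv2.imwrite('pics/tc.png',c)
m=[d['region'] for d in arm.outline_of('top','low_cup')]
p=toz(f,(393.3,205),.05); go(p[0],p[1],.15,120)
```

```text
low [ 0.6401911  -0.22540944  0.05      ]
short [ 0.55432435 -0.2081637   0.045     ]
at [ 0.206  -0.51    0.2055] yaw 22.0 TURN 82.0 SHIFT after turn cm [ -2.94 -51.84   5.55] w 1.0 F [ 0.2 -0.2  0.6] j6 -6
```

View pics/tc.png

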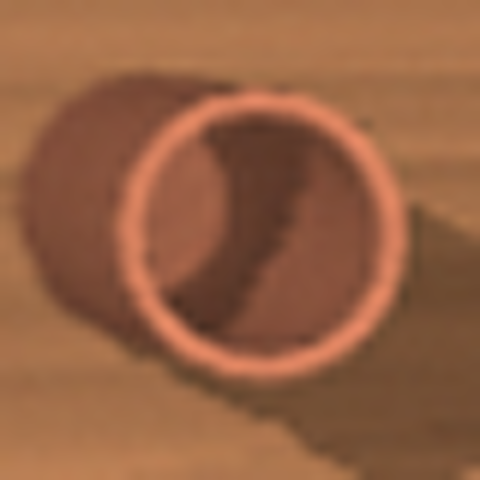

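The tall cup rim is centred in the crop at (263,235), which is full-frame (446.4,299.1). First I turn and travel to the low cup.

```bash
python3 -m handwheel '[0,0,0,-8.2,1, 0,0,0,-8.2,1, 0,0,0,-8.2,1, 0,0,0,-8.2,1, 0,0,0,-8.2,1, 0,0,0,-8.2,1, 0,0,0,-8.2,1, 0,0,0,-8.2,1, 0,0,0,-8.2,1, 0,0,0,-8.2,1]' 15
python3 -m handwheel '[0,0,0,-8,1, 0,0,0,-8,1, 0.3,4.5,0,0,1, 0.3,4.5,0,0,1, 0.3,4.5,0,0,1, 0.3,4.5,0,0,1, 0.3,4.5,0,0,1, 0.3,4.5,0,0,1, 0.3,4.5,0,0,1, 0.3,4.5,0,0,1]'
python3 -c "
from h import *
go(.6402,-.2254,.15,120)
f=snap('top');print(toz(f,(446.4,299.1),.095))"
```

```text
time_s: 2.45
position: [0.2059, -0.51, 0.2055]
orientation: [180.0, 0.0, 104.3]
ft_force: [-0.4, -0.3, -0.6]
gripper_width: 1.0
grasp_force: 0.0
time_s: 3.45
position: [0.5072, -0.308, 0.2056]
orientation: [180.0, 0.0, 120.0]
ft_force: [0.4, -0.3, -0.2]
gripper_width: 1.002
grasp_force: 0.0
at [ 0.5072 -0.308   0.2056] yaw 120.0 TURN -0.0 SHIFT after turn cm [ 0.5  15.65  5.56] w 1.0 F [ 0.4 -0.3 -0.2] j6 -67
[ 0.43030949 -0.32703652  0.095     ]
```

```bash
python3 -m handwheel '[0.1,3.15,0,0,1, 0.1,3.15,0,0,1, 0.1,3.15,0,0,1, 0.1,3.1,0,0,1, 0.1,3.1,0,0,1, 0,0,3,0,1, 0,0,3,0,1, 0,0,3,0,1, 0,0,3,0,1, 0,0,0,0,1]'
python3 -c "
from h import *
go(.6402,-.2254,.012,120)
snap('scene','s1.png')"
```

```text
time_s: 4.5
position: [0.6353, -0.2254, 0.0791]
orientation: [-179.6, -0.5, 120.0]
ft_force: [-1.2, -0.2, -0.6]
gripper_width: 0.997
grasp_force: 0.0
at [ 0.6353 -0.2254  0.0791] yaw 120.0 TURN -0.0 SHIFT after turn cm [-0.24  0.42  6.71] w 1.0 F [-1.2 -0.2 -0.6] j6 -54
```

View pics/s1.png

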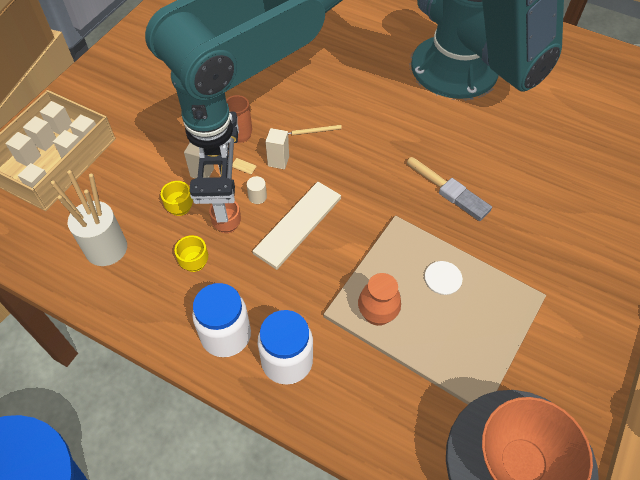

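The gripper stands over the red cup at scene (225,213), clear of its neighbours. I'll descend and grip.

```bash
python3 -m handwheel '[0,0,0,0,1, 0,0,0,0,1, 0,0,1.2,0,1, 0,0,1.2,0,1, 0,0,1.2,0,1, 0,0,1.2,0,1, 0,0,1.1,0,1, 0,0,0.6,0,1, 0,0,0,0,1, 0,0,0,0,1]'
python3 -c "
from h import *
go(.6402,-.2254,.012,120)"
```

```text
time_s: 5.55
position: [0.639, -0.2268, 0.0206]
orientation: [180.0, 0.0, 120.0]
ft_force: [0.6, -0.0, -0.6]
gripper_width: 0.997
grasp_force: 0.0
at [ 0.639  -0.2268  0.0206] yaw 120.0 TURN -0.0 SHIFT after turn cm [0.06 0.18 0.86] w 1.0 F [ 0.6 -0.  -0.6] j6 -54
```

```bash
python3 -m handwheel '[0.1,0.2,0.8,0,1, 0,0,0,0,1, 0,0,0,0,0.4, 0,0,0,0,0.4, 0,0,0,0,0.4, 0,0,0,0,0.4, 0,0,0,0,0.4, 0,0,0,0,0.4, 0,0,0,0,0.4, 0,0,0,0,0.4]' 15
python3 -m handwheel '[0,0,-2,0,0.4, 0,0,-3,0,0.4, 0,0,-3,0,0.4, 0,0,-3,0,0.4, 0,0,-3,0,0.4, 0,0,0,0,0.4, 0,0,0,0,0.4, 0,0,0,0,0.4, 0,0,0,0,0.4, 0,0,0,0,0.4]' 15
python3 -c "
from h import *
go(.5575,.1982,.15,120)"
```

```text
time_s: 6.55
position: [0.6401, -0.225, 0.0127]
orientation: [180.0, 0.0, 120.0]
ft_force: [-0.6, -0.1, 0.9]
gripper_width: 0.62
grasp_force: 15.0
time_s: 7.55
position: [0.6392, -0.2245, 0.1502]
orientation: [-179.9, -0.2, 120.0]
ft_force: [0.6, 0.9, -1.3]
gripper_width: 0.619
grasp_force: 15.0
at [ 0.6392 -0.2245  0.1502] yaw 120.0 TURN -0.0 SHIFT after turn cm [4.069e+01 1.406e+01 2.000e-02] w 0.62 F [ 0.6  0.9 -1.3] j6 -54
```

```bash
python3 -m handwheel '[4.07,1.41,0,0,0.4, 4.07,1.41,0,0,0.4, 4.07,1.41,0,0,0.4, 4.07,1.41,0,0,0.4, 4.07,1.41,0,0,0.4, 4.07,1.41,0,0,0.4, 4.07,1.41,0,0,0.4, 4.07,1.41,0,0,0.4, 4.07,1.41,0,0,0.4, 4.07,1.41,0,0,0.4]' 15
python3 -m handwheel '[0,0,0,0,0.4, 0,0,2,0,0.4, 0,0,2,0,0.4, 0,0,2,0,0.4, 0,0,2,0,0.4, 0,0,1,0,0.4, 0,0,0,0,0.4, 0,0,0,0,0.4, 0,0,0,0,0.4, 0,0,0,0,0.4]' 15
python3 -c "
from h import *
go(.5575,.1982,.034,120)"
```

```text
time_s: 8.55
position: [0.5578, 0.1997, 0.1518]
orientation: [-180.0, -0.0, 120.0]
ft_force: [0.6, 0.4, -1.5]
gripper_width: 0.62
grasp_force: 15.0
time_s: 9.55
position: [0.5596, 0.1983, 0.0639]
orientation: [179.9, 0.0, 120.0]
ft_force: [-0.1, -1.0, -0.6]
gripper_width: 0.62
grasp_force: 15.0
at [0.5596 0.1983 0.0639] yaw 120.0 TURN -0.0 SHIFT after turn cm [ 0.1  -0.19  2.99] w 0.62 F [-0.1 -1.  -0.6] j6 -16
```

```bash
python3 -m handwheel '[0.1,-0.2,1,0,0.4, 0,0,1,0,0.4, 0,0,0.6,0,0.4, 0,0,0.3,0,0.4, 0,0,0,0,0.4, 0,0,0,0,0.4, 0,0,0,0,0.8, 0,0,0,0,0.8, 0,0,0,0,0.8, 0,0,0,0,0.8]' 15
python3 -c "
from h import *
go(.5575,.1982,.15,120)"
python3 -m handwheel '[0,0,0,0,0.8, 0,0,-1.5,0,0.8, 0,0,-3,0,0.8, 0,0,-3,0,0.8, 0,0,-3,0,0.8, 0,0,-3,0,0.8, 0,0,-3,0,0.8, 0,0,0,0,1, 0,0,0,0,1, 0,0,0,0,1]' 15
python3 -c "
from h import *
go(.4542,-.2175,.19,17.2)"
```

```text
time_s: 10.55
position: [0.5566, 0.198, 0.0333]
orientation: [180.0, 0.0, 120.0]
ft_force: [1.3, -0.5, -0.8]
gripper_width: 0.797
grasp_force: 0.0
at [0.5566 0.198  0.0333] yaw 120.0 TURN -0.0 SHIFT after turn cm [ -0.03   0.09 -11.67] w 0.8 F [ 1.3 -0.5 -0.8] j6 -16
time_s: 11.55
position: [0.5557, 0.1978, 0.197]
orientation: [-179.9, -0.0, 120.0]
ft_force: [-0.4, -0.2, 0.0]
gripper_width: 0.989
grasp_force: 0.0
at [0.5557 0.1978 0.197 ] yaw 120.0 TURN -77.2 SHIFT after turn cm [ 21.98 -36.67   0.7 ] w 0.99 F [-0.4 -0.2  0. ] j6 -16
```

The low cup is placed. Next is prop A, with the fingers closing roughly along x (yaw 107).

```bash
python3 -m handwheel '[0,0,0,6.4,0.7, 0,0,0,6.4,0.7, -4.2,-2.5,0,0,0.7, -4.2,-2.5,0,0,0.7, -4.2,-2.5,0,0,0.7, -4.2,-2.5,0,0,0.7, -4.2,-2.5,0,0,0.7, -4.2,-2.5,0,0,0.7, -4.2,-2.5,0,0,0.7, -4.2,-2.5,0,0,0.7]' 15
python3 -c "
from h import *
go(.4542,-.2175,.12,107.2)"
```

```text
time_s: 12.55
position: [0.463, -0.1834, 0.1965]
orientation: [-179.9, -0.1, 107.2]
ft_force: [0.6, -0.1, -0.6]
gripper_width: 0.703
grasp_force: 0.0
at [ 0.463  -0.1834  0.1965] yaw 107.2 TURN -0.0 SHIFT after turn cm [-3.   -1.85  7.65] w 0.7 F [ 0.6 -0.1 -0.6] j6 -45
```

```bash
python3 -m handwheel '[-1.5,-0.9,0,0,0.7, -1.5,-0.9,0,0,0.7, 0,0,2,0,0.7, 0,0,2,0,0.7, 0,0,2,0,0.7, 0,0,1.5,0,0.7, 0,0,0,0,0.7, 0,0,0,0,0.7, 0,0,0,0,0.7, 0,0,0,0,0.7]' 15
python3 -c "
from h import *
go(.4542,-.2175,.045,107.2)"
```

```text
time_s: 13.55
position: [0.4569, -0.2164, 0.1245]
orientation: [179.9, 0.1, 107.2]
ft_force: [0.3, -0.5, 0.2]
gripper_width: 0.699
grasp_force: 0.0
at [ 0.4569 -0.2164  0.1245] yaw 107.2 TURN -0.0 SHIFT after turn cm [-0.03 -0.29  7.95] w 0.7 F [ 0.3 -0.5  0.2] j6 -49
```

```bash
python3 -m handwheel '[0,-0.3,0,0,0.7, 0,0,2,0,0.7, 0,0,2,0,0.7, 0,0,2,0,0.7, 0,0,1.3,0,0.7, 0,0,0.6,0,0.7, 0,0,0,0,0.7, 0,0,0,0,0.7, 0,0,0,0,0.7, 0,0,0,0,0.7]' 20
python3 -m handwheel '[0,0,0,0,0.2, 0,0,0,0,0.2, 0,0,0,0,0.2, 0,0,0,0,0.2, 0,0,0,0,0.2, 0,0,0,0,0.2, 0,0,0,0,0.2, 0,0,0,0,0.2, 0,0,0,0,0.2, 0,0,0,0,0.2]' 20
python3 -c "
from h import *
go(.4542,-.2175,.045,107.2)"
python3 -m handwheel '[0,0,-1,0,0.2, 0,0,-3,0,0.2, 0,0,-3,0,0.2, 0,0,-3,0,0.2, 0,0,-3,0,0.2, 0,0,0,7.4,0.2, 0,0,0,7.4,0.2, 0,0,0,7.3,0.2, 0,0,0,0,0.2, 0,0,0,0,0.2]' 20
python3 -c "
from h import *
go(.5502,.1135,.175,85.1)"
```

```text
time_s: 14.55
position: [0.4541, -0.2173, 0.0455]
orientation: [179.9, 0.1, 107.2]
ft_force: [0.5, -0.3, 0.2]
gripper_width: 0.697
grasp_force: 0.0
time_s: 15.55
position: [0.4535, -0.217, 0.0445]
orientation: [-180.0, 0.0, 107.2]
ft_force: [-1.4, -0.1, 0.3]
gripper_width: 0.405
grasp_force: 19.8
at [ 0.4535 -0.217   0.0445] yaw 107.2 TURN -0.0 SHIFT after turn cm [-0.07  0.05 -0.05] w 0.41 F [-1.4 -0.1  0.3] j6 -49
time_s: 16.55
position: [0.4534, -0.2168, 0.1745]
orientation: [-180.0, -0.0, 85.2]
ft_force: [0.4, 1.2, -1.8]
gripper_width: 0.406
grasp_force: 19.8
at [ 0.4534 -0.2168  0.1745] yaw 85.2 TURN 0.1 SHIFT after turn cm [33.74  6.82 -0.05] w 0.41 F [ 0.4  1.2 -1.8] j6 -27
```

```bash
python3 -m handwheel '[3.8,0.75,0,0,0.2, 3.8,0.75,0,0,0.2, 3.8,0.75,0,0,0.2, 3.8,0.75,0,0,0.2, 3.8,0.75,0,0,0.2, 3.8,0.75,0,0,0.2, 3.8,0.75,0,0,0.2, 3.7,0.75,0,0,0.2, 3.4,0.8,0,0,0.2, 0,0,0,0,0.2]' 20
python3 -m handwheel '[0,0,0,0,0.2, 0,0,2,0,0.2, 0,0,2,0,0.2, 0,0,2,0,0.2, 0,0,2,0,0.2, 0,0,1,0,0.2, 0,0,0,0,0.2, 0,0,0,0,0.2, 0,0,0,0,0.2, 0,0,0,0,0.2]' 20
python3 -c "
from h import *
go(.5502,.1135,.06,85.1)"
```

```text
time_s: 17.55
position: [0.5505, 0.117, 0.1739]
orientation: [-180.0, -0.1, 85.5]
ft_force: [0.7, -1.0, -2.1]
gripper_width: 0.403
grasp_force: 19.8
time_s: 18.55
position: [0.551, 0.113, 0.0859]
orientation: [179.9, -0.0, 85.1]
ft_force: [-0.3, 0.2, -2.4]
gripper_width: 0.406
grasp_force: 19.8
at [0.551  0.113  0.0859] yaw 85.1 TURN -0.0 SHIFT after turn cm [ 0.05 -0.08  2.59] w 0.41 F [-0.3  0.2 -2.4] j6 11
```

```bash
python3 -m handwheel '[0,0,1,0,0.2, 0,0,1,0,0.2, 0,0,0.4,0,0.2, 0,0,0.2,0,0.2, 0,0,0,0,0.2, 0,0,0,0,0.2, 0,0,0,0,0.6, 0,0,0,0,0.6, 0,0,0,0,0.6, 0,0,0,0,0.6]' 20
python3 -m handwheel '[0,0,0,0,0.6, 0,0,-1,0,0.6, 0,0,-2,0,0.6, 0,0,-3,0,0.6, 0,0,-3,0,0.6, 0,0,-3,0,0.6, 0,0,-2,7,0.6, 0,0,0,6.4,0.6, 0,0,0,0,0.6, 0,0,0,0,0.6]' 20
python3 -c "
from h import *
go(.5585,-.3408,.16,98.7)"
```

```text
time_s: 19.55
position: [0.5501, 0.113, 0.0582]
orientation: [-180.0, 0.0, 85.1]
ft_force: [-0.6, 1.3, 0.4]
gripper_width: 0.6
grasp_force: 0.0
time_s: 20.55
position: [0.5499, 0.113, 0.1985]
orientation: [-180.0, 0.0, 71.8]
ft_force: [-0.3, -0.3, -0.0]
gripper_width: 0.6
grasp_force: 0.0
at [0.5499 0.113  0.1985] yaw 71.8 TURN -26.9 SHIFT after turn cm [-44.98  -6.02   3.85] w 0.6 F [-0.3 -0.3 -0. ] j6 24
```

```bash
python3 -m handwheel '[0,0,0,-6.8,0.7, 0,0,0,-6.7,0.7, 0,0,0,-6.7,0.7, 0,0,0,-6.7,0.7, -4.5,-0.6,0,0,0.7, -4.5,-0.6,0,0,0.7, -4.5,-0.6,0,0,0.7, -4.5,-0.6,0,0,0.7, -4.5,-0.6,0,0,0.7, -4.5,-0.6,0,0,0.7]' 20
python3 -m handwheel '[-4.5,-0.6,0,0,0.7, -4.5,-0.6,0,0,0.7, -4.5,-0.6,0,0,0.7, -4.5,-0.6,0,0,0.7, 0,0,2,0,0.7, 0,0,2,0,0.7, 0,0,2,0,0.7, 0,0,1.5,0,0.7, 0,0,0,0,0.7, 0,0,0,0,0.7]' 20
python3 -c "
from h import *
go(.5585,-.3408,.045,98.7)"
```

```text
time_s: 21.55
position: [0.5542, -0.161, 0.1977]
orientation: [-179.9, -0.0, 98.7]
ft_force: [1.2, -0.6, 0.2]
gripper_width: 0.701
grasp_force: 0.0
time_s: 22.55
position: [0.558, -0.3408, 0.1234]
orientation: [-180.0, -0.0, 98.6]
ft_force: [-0.9, -0.7, 1.1]
gripper_width: 0.698
grasp_force: 0.0
at [ 0.558  -0.3408  0.1234] yaw 98.6 TURN -0.1 SHIFT after turn cm [-0.01  0.05  7.84] w 0.7 F [-0.9 -0.7  1.1] j6 -45
```

```bash
python3 -m handwheel '[0,0,2,0,0.7, 0,0,2,0,0.7, 0,0,2,0,0.7, 0,0,1.3,0,0.7, 0,0,0.5,0,0.7, 0,0,0,0,0.7, 0,0,0,0,0.7, 0,0,0,0,0.7, 0,0,0,0,0.2, 0,0,0,0,0.2]' 20
python3 -m handwheel '[0,0,0,0,0.2, 0,0,0,0,0.2, 0,0,0,0,0.2, 0,0,0,0,0.2, 0,0,0,0,0.2, 0,0,0,0,0.2, 0,0,0,0,0.2, 0,0,0,0,0.2, 0,0,0,0,0.2, 0,0,0,0,0.2]' 20
python3 -m handwheel '[0,0,-1,0,0.2, 0,0,-3,0,0.2, 0,0,-3,0,0.2, 0,0,-3,0,0.2, 0,0,-3,0,0.2, 0,0,-2,6.8,0.2, 0,0,0,6.7,0.2, 0,0,0,0,0.2, 0,0,0,0,0.2, 0,0,0,0,0.2]' 20
python3 -c "
from h import *
go(.5648,.2829,.19,85.1)"
```

```text
time_s: 23.55
position: [0.5583, -0.3412, 0.0462]
orientation: [180.0, 0.0, 98.6]
ft_force: [-0.5, -0.5, -0.4]
gripper_width: 0.566
grasp_force: 0.0
time_s: 24.55
position: [0.558, -0.341, 0.0456]
orientation: [-180.0, 0.0, 98.6]
ft_force: [-0.3, 0.8, 1.3]
gripper_width: 0.397
grasp_force: 20.0
time_s: 25.55
position: [0.5576, -0.3406, 0.1941]
orientation: [-179.9, -0.1, 85.2]
ft_force: [0.6, 0.0, -1.4]
gripper_width: 0.403
grasp_force: 20.0
at [ 0.5576 -0.3406  0.1941] yaw 85.2 TURN 0.1 SHIFT after turn cm [62.18 -4.61  0.41] w 0.4 F [ 0.6  0.  -1.4] j6 -32
```

```bash
python3 -m handwheel '[4.5,-0.33,0,0,0.2, 4.5,-0.33,0,0,0.2, 4.5,-0.33,0,0,0.2, 4.5,-0.33,0,0,0.2, 4.5,-0.33,0,0,0.2, 4.5,-0.33,0,0,0.2, 4.5,-0.33,0,0,0.2, 4.5,-0.33,0,0,0.2, 4.5,-0.33,0,0,0.2, 4.5,-0.33,0,0,0.2]' 20
python3 -m handwheel '[4.3,-0.33,0,0,0.2, 4.3,-0.33,0,0,0.2, 4.3,-0.33,0,0,0.2, 4.3,-0.33,0,0,0.2, 0,0,0,0,0.2, 0,0,2,0,0.2, 0,0,2,0,0.2, 0,0,2,0,0.2, 0,0,2,0,0.2, 0,0,2,0,0.2]' 20
python3 -m handwheel '[0,0,0,0,0.2, 0,0,0,0,0.2, 0,0,0,0,0.2, 0,0,0,0,0.2, 0,0,0,0,0.2, 0,0,0,0,0.2, 0,0,0,0,0.2, 0,0,0,0,0.2, 0,0,0,0,0.2, 0,0,0,0,0.2]' 20
python3 -c "
from h import *
go(.5648,.2829,.0608,85.1)"
```

```text
time_s: 26.55
position: [0.563, 0.112, 0.1948]
orientation: [-179.9, 0.0, 85.2]
ft_force: [0.4, -0.1, -2.6]
gripper_width: 0.402
grasp_force: 20.0
time_s: 27.55
position: [0.5648, 0.2817, 0.0939]
orientation: [-179.9, 0.1, 85.1]
ft_force: [0.0, 0.7, -2.1]
gripper_width: 0.403
grasp_force: 20.0
time_s: 28.55
position: [0.5652, 0.2828, 0.0954]
orientation: [-180.0, 0.0, 85.1]
ft_force: [-0.4, 0.5, -1.1]
gripper_width: 0.409
grasp_force: 20.0
at [0.5652 0.2828 0.0954] yaw 85.1 TURN -0.0 SHIFT after turn cm [ 0.01 -0.04  3.46] w 0.41 F [-0.4  0.5 -1.1] j6 26
```

```bash
python3 -m handwheel '[0,0,1.5,0,0.2, 0,0,1,0,0.2, 0,0,0.6,0,0.2, 0,0,0.4,0,0.2, 0,0,0,0,0.2, 0,0,0,0,0.2, 0,0,0,0,0.2, 0,0,0,0,0.6, 0,0,0,0,0.6, 0,0,0,0,0.6]' 20
python3 -m handwheel '[0,0,0,0,0.6, 0,0,-1,0,0.6, 0,0,-2,0,0.6, 0,0,-3,0,0.6, 0,0,-3,0,0.6, 0,0,-3,0,0.6, 0,0,-2,0,0.6, -4,0,0,0,0.7, -4,0,0,0,0.8, -4,0,0,0,0.9]' 20
python3 -m handwheel '[-4.5,0,0,7,1, -4,0,0,8.5,1, -4,0,0,8.5,1, -4,0,0,8.5,1, 0,0,0,8.5,1, 0,0,0,8.5,1, 0,0,0,8.5,1, 0,0,0,8.5,1, 0,0,0,8.5,1, 0,0,0,8.5,1]' 20
python3 -c "
from h import *
go(.577,-.1005,.06,-8)
f=snap('top','t2.png'); im=f['img'].astype(int)
for n,z in [('strip',.014),('prop_a',.095),('low_cup',.071)]:
    for d in arm.outline_of('top',n):
        v,u=np.nonzero(d['region']);print(n,d['p'],u.mean(),v.mean(),rect(f,d['region'],z))
"
```

```text
time_s: 29.55
position: [0.5656, 0.2828, 0.0607]
orientation: [179.9, -0.0, 85.1]
ft_force: [0.3, -0.5, 0.1]
gripper_width: 0.593
grasp_force: 0.0
time_s: 30.55
position: [0.5549, 0.1622, 0.2018]
orientation: [179.9, -0.0, 85.2]
ft_force: [-0.0, -1.0, 0.2]
gripper_width: 0.819
grasp_force: 0.0
time_s: 31.55
position: [0.5097, 0.0067, 0.2015]
orientation: [180.0, -0.1, 1.2]
ft_force: [0.4, 0.1, 0.5]
gripper_width: 1.0
grasp_force: 0.0
at [0.5097 0.0067 0.2015] yaw 1.2 TURN 9.2 SHIFT after turn cm [ 8.16  9.67 14.15] w 1.0 F [0.4 0.1 0.5] j6 83
strip 0.67 340.7512376237624 223.05878712871288 ((577.3585205078125, -100.51931762695312), (61.009010314941406, 209.85459899902344), 81.78129577636719)
strip 0.44 215.16666666666666 247.67424242424244 ((554.9479370117188, 184.8159637451172), (39.037559509277344, 69.03804779052734), 75.81063079833984)
prop_a 0.97 166.61605206073753 240.824295010846 ((564.439453125, 272.1562805175781), (55.69932556152344, 39.05997848510742), 85.4148941040039)
low_cup 0.93 394.3395176252319 160.0760667903525 ((738.0606079101562, -226.15127563476562), (55.16556930541992, 57.527305603027344), 44.113319396972656)
low_cup 0.76 438.26883561643837 199.59075342465752 ((648.912353515625, -322.6772155761719), (60.58247375488281, 55.867042541503906), 89.26563262939453)
low_cup 0.56 204.76268412438625 243.91489361702128 ((558.3195190429688, 195.5167236328125), (63.40340042114258, 54.83842468261719), 89.22433471679688)
```

View pics/t2.png

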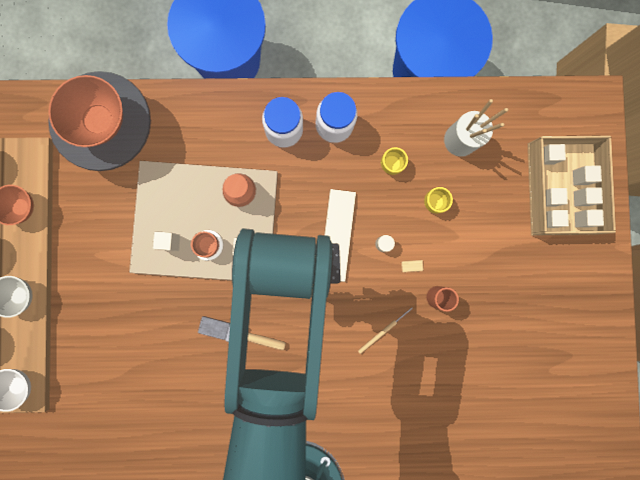

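The cup sits on the disc at (206,244) and the +y prop is at (162,241). The arm hides the other prop for now. Next I pick the strip.

```bash
python3 -m handwheel '[0,0,0,4.6,1, 0,0,0,4.6,1, 2.04,2.42,0,0,1, 2.04,2.42,0,0,1, 2.04,2.42,0,0,1, 2.04,2.42,0,0,1, 0,0,4,0,1, 0,0,4,0,1, 0,0,4,0,1, 0,0,2,0,1]' 40
python3 -m handwheel '[0,0,0,0,1, 0,0,0,0,1, 0,0,0,0,1, 0,0,0,0,1, 0,0,0,0,1, 0,0,0,0,1, 0,0,0,0,1, 0,0,0,0,1, 0,0,0,0,1, 0,0,0,0,1]' 40
python3 -c "
from h import *
go(.577,-.1005,.004,-8)
f=snap('top'); 
print(rect(f,arm.outline_of('top','low_cup')[0]['region'],.071))
for n,z in [('prop_a',.095)]:
    for d in arm.look_for('top',n)+arm.look_for('scene',n)[:0]:
        p=np.array(f['T'])@np.r_[d['centre'],1];print(n,d['p'],p)
"
```

```text
time_s: 32.75
position: [0.5751, -0.0995, 0.0561]
orientation: [-180.0, 0.4, -7.5]
ft_force: [0.2, -0.8, -0.5]
gripper_width: 0.999
grasp_force: 0.0
time_s: 33.75
position: [0.5776, -0.1001, 0.0604]
orientation: [180.0, 0.0, -7.6]
ft_force: [0.2, 0.3, 0.2]
gripper_width: 0.999
grasp_force: 0.0
at [ 0.5776 -0.1001  0.0604] yaw -7.6 TURN 0.4 SHIFT after turn cm [-0.05  0.05  5.64] w 1.0 F [0.2 0.3 0.2] j6 82
((648.9139404296875, -322.64111328125), (60.575565338134766, 55.869224548339844), 89.26563262939453)
prop_a 0.97 [0.56565846 0.27479879 0.09512117 1.        ]
prop_a 0.65 [0.54993987 0.10664758 0.0934244  1.        ]
prop_a 0.3 [ 0.5121147  -0.09258997  0.01444627  1.        ]
```

```bash
python3 -m handwheel '[0,0,2,0.4,1, 0,0,2,0,1, 0,0,1,0,1, 0,0,0.6,0,1, 0,0,0,0,1, 0,0,0,0,1, 0,0,0,0,0.5, 0,0,0,0,0.5, 0,0,0,0,0.5, 0,0,0,0,0.5]' 40
python3 -m handwheel '[0,0,0,0,0.5, 0,0,0,0,0.5, 0,0,0,0,0.5, 0,0,0,0,0.5, 0,0,0,0,0.5, 0,0,-1,0,0.5, 0,0,-2,0,0.5, 0,0,-3,0,0.5, 0,0,-3,0,0.5, 0,0,-3,0,0.5]' 40
python3 -m handwheel '[0,0,-3,0,0.5, 0,0,-3,0,0.5, 0,0,0,0,0.5, 0,0,0,-7.8,0.5, 0,0,0,-7.8,0.5, 0,0,0,-7.8,0.5, 0,0,0,-7.8,0.5, 0,0,0,-7.8,0.5, 0,0,0,-7.8,0.5, 0,0,0,0,0.5]' 40
python3 -c "
from h import *
go(.5575,.1982,.185,85.1)"
```

```text
time_s: 34.95
position: [0.5778, -0.1001, 0.0048]
orientation: [180.0, -0.0, -8.0]
ft_force: [0.3, -0.3, 0.6]
gripper_width: 0.699
grasp_force: 0.0
time_s: 35.95
position: [0.5769, -0.0989, 0.1248]
orientation: [-179.9, 0.1, -8.0]
ft_force: [0.6, 0.1, -2.9]
gripper_width: 0.635
grasp_force: 40.0
time_s: 36.95
position: [0.5765, -0.0993, 0.1817]
orientation: [-179.8, 0.1, 38.8]
ft_force: [-0.0, -0.1, -3.2]
gripper_width: 0.635
grasp_force: 40.0
at [ 0.5765 -0.0993  0.1817] yaw 38.8 TURN -46.3 SHIFT after turn cm [29.47 -4.44 -0.33] w 0.63 F [-0.  -0.1 -3.2] j6 36
```

```bash
python3 -m handwheel '[0,0,0,-7.7,0.5, 0,0,0,-7.7,0.5, 0,0,0,-7.7,0.5, 0,0,0,-7.7,0.5, 0,0,0,-7.7,0.5, 0,0,0,-7.8,0.5, 3,-0.5,0,0,0.5, 3,-0.4,0,0,0.5, 3,-0.4,0,0,0.5, 3,-0.4,0,0,0.5]' 40
python3 -m handwheel '[3,-0.5,0,0,0.5, 3,-0.4,0,0,0.5, 3,-0.4,0,0,0.5, 3,-0.5,0,0,0.5, 2.9,-0.5,0,0,0.5, 2.5,-0.5,0,0,0.5, 0,0,0,0,0.5, 0,0,0,0,0.5, 0,0,0,0,0.5, 0,0,0,0,0.5]' 40
python3 -c "
from h import *
go(.5575,.1982,.0998,85.1)
snap('scene','s3.png')
f=snap('top')
for d in arm.outline_of('top','strip'):print(d['p'],rect(f,d['region'],.19))"
```

```text
time_s: 37.95
position: [0.57, 0.0223, 0.1827]
orientation: [-179.8, -0.0, 84.9]
ft_force: [-0.0, -0.2, -2.7]
gripper_width: 0.63
grasp_force: 40.0
time_s: 38.95
position: [0.558, 0.1957, 0.1841]
orientation: [-180.0, 0.0, 85.0]
ft_force: [-0.3, -0.6, -3.6]
gripper_width: 0.641
grasp_force: 40.0
at [0.558  0.1957 0.1841] yaw 85.0 TURN -0.1 SHIFT after turn cm [ 0.25 -0.07  8.43] w 0.64 F [-0.3 -0.6 -3.6] j6 19
0.56 ((553.6471557617188, 139.77040100097656), (103.79107666015625, 60.25394821166992), 84.81187438964844)
```

View pics/s3.png

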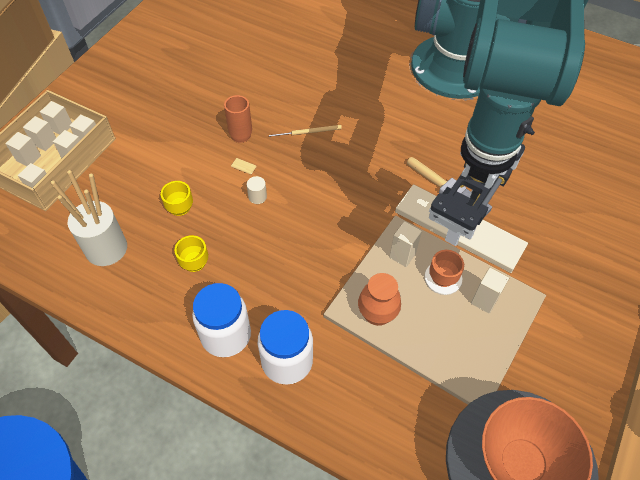

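The strip is held level, props stand at (403,243) and (490,288), and the cup is on the disc at (447,268). I'll lower it.

```bash
python3 -m handwheel '[0.25,0,0,0,0.5, 0,0,2,0,0.5, 0,0,2,0,0.5, 0,0,2,0,0.5, 0,0,1,0,0.5, 0,0,0.8,0,0.5, 0,0,0,0,0.5, 0,0,0,0,0.5, 0,0,0,0,0.5, 0,0,0,0,0.5]' 40
python3 -c "
from h import *
go(.5575,.1982,.0998,85.1)"
```

```text
time_s: 40.1
position: [0.5588, 0.1994, 0.1076]
orientation: [179.9, -0.0, 85.1]
ft_force: [0.6, 0.7, -3.8]
gripper_width: 0.635
grasp_force: 40.0
at [0.5588 0.1994 0.1076] yaw 85.1 TURN -0.0 SHIFT after turn cm [-0.13 -0.12  0.78] w 0.63 F [ 0.6  0.7 -3.8] j6 19
```

```bash
python3 -m handwheel '[-0.1,-0.1,0.3,0,0.5, 0,0,0.2,0,0.5, 0,0,0.1,0,0.5, 0,0,0.1,0,0.5, 0,0,0,0,0.5, 0,0,0,0,0.5, 0,0,0,0,0.5, 0,0,0,0,0.5, 0,0,0,0,0.5, 0,0,0,0,0.5]' 40
python3 -c "
from h import *
go(.5575,.1982,.0998,85.1)"
```

```text
time_s: 41.1
position: [0.5571, 0.1983, 0.0997]
orientation: [180.0, 0.0, 85.1]
ft_force: [-0.6, -1.0, -0.0]
gripper_width: 0.632
grasp_force: 40.0
at [0.5571 0.1983 0.0997] yaw 85.1 TURN -0.0 SHIFT after turn cm [-0.    0.04 -0.01] w 0.63 F [-0.6 -1.  -0. ] j6 19
```

```bash
python3 -m handwheel '[0,0,0,0,0.75, 0,0,0,0,0.75, 0,0,0,0,0.75, 0,0,0,0,0.75, 0,0,0,0,0.75, 0,0,-1,0,0.75, 0,0,-2,0,0.75, 0,0,-3,0,0.75, 0,0,-3,0,0.75, 0,0,-3,0,0.75]' 15
python3 -c "
from h import *
go(.4303,-.3270,.19,85.1)"
```

```text
time_s: 42.1
position: [0.5571, 0.1983, 0.2215]
orientation: [179.9, -0.0, 85.1]
ft_force: [-0.1, -0.0, -0.6]
gripper_width: 0.749
grasp_force: 0.0
at [0.5571 0.1983 0.2215] yaw 85.1 TURN -0.0 SHIFT after turn cm [-53.42  -8.14   3.15] w 0.75 F [-0.1 -0.  -0.6] j6 19
```

```bash
python3 -m handwheel '[-4.6,-0.7,0,0,0.9, -4.6,-0.7,0,0,0.9, -4.6,-0.7,0,0,0.9, -4.6,-0.7,0,0,0.9, -4.6,-0.7,0,0,0.9, -4.6,-0.7,0,0,0.9, -4.6,-0.7,0,0,0.9, -4.6,-0.7,0,0,0.9, -4.6,-0.7,0,0,0.9, -4.6,-0.7,0,0,0.9]' 15
python3 -m handwheel '[-2.5,-0.4,0,0,0.9, -2.5,-0.4,0,0,0.9, -2.4,-0.3,0,0,0.9, 0,0,2,0,0.9, 0,0,2,0,0.9, 0,0,2,0,0.9, 0,0,2,0,0.9, 0,0,0,0,0.9, 0,0,0,0,0.9, 0,0,0,0,0.9]' 15
python3 -c "
from h import *
go(.4303,-.3270,.045,85.1)
f=snap('top','t4.png')
for d in arm.look_for('top','strip'): print(d['p'],np.array(f['T'])@np.r_[d['centre'],1])
for d in arm.outline_of('top','strip'):print(d['p'],rect(f,d['region'],.109))"
```

```text
time_s: 43.1
position: [0.4474, -0.2559, 0.2207]
orientation: [179.9, 0.1, 85.1]
ft_force: [0.7, -0.3, -0.2]
gripper_width: 0.895
grasp_force: 0.0
time_s: 44.1
position: [0.4314, -0.3275, 0.1414]
orientation: [179.9, 0.1, 85.1]
ft_force: [-0.1, -0.0, 0.5]
gripper_width: 0.899
grasp_force: 0.0
at [ 0.4314 -0.3275  0.1414] yaw 85.1 TURN -0.0 SHIFT after turn cm [ 0.04 -0.11  9.64] w 0.9 F [-0.1 -0.   0.5] j6 -38
0.73 [0.55753202 0.19805479 0.1084351  1.        ]
0.9 ((557.2523803710938, 197.35171508789062), (210.38230895996094, 60.317047119140625), 85.02165222167969)
```

View pics/t4.png

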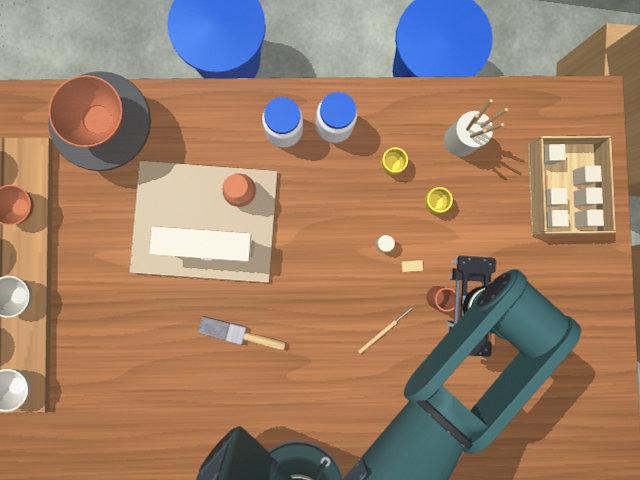

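The strip lies across the props, parallel to the shelf, from (150,243) to (250,246). I'll pick the tall cup now.

```bash
python3 -m handwheel '[0,-0.1,0,0,0.9, 0,0,2.4,0,0.9, 0,0,2.4,0,0.9, 0,0,2.4,0,0.9, 0,0,1.6,0,0.9, 0,0,0.8,0,0.9, 0,0,0,0,0.9, 0,0,0,0,0.9, 0,0,0,0,0.4, 0,0,0,0,0.4]' 15
python3 -m handwheel '[0,0,0,0,0.4, 0,0,0,0,0.4, 0,0,0,0,0.4, 0,0,0,0,0.4, 0,0,0,0,0.4, 0,0,0,0,0.4, 0,0,0,0,0.4, 0,0,0,0,0.4, 0,0,0,0,0.4, 0,0,0,0,0.4]' 15
python3 -m handwheel '[0,0,-1,0,0.4, 0,0,-3,0,0.4, 0,0,-3,0,0.4, 0,0,-3,0,0.4, 0,0,-3,0,0.4, 0,0,-3,0,0.4, 0,0,-3,0,0.4, 0,0,0,0,0.4, 0,0,0,0,0.4, 0,0,0,0,0.4]' 15
python3 -c "
from h import *
go(.5573,.1978,.235,85.1)"
```

```text
time_s: 45.25
position: [0.4303, -0.3273, 0.0447]
orientation: [179.9, 0.1, 85.1]
ft_force: [-0.1, -0.6, -0.3]
gripper_width: 0.766
grasp_force: 0.0
time_s: 46.25
position: [0.4298, -0.3269, 0.0438]
orientation: [180.0, 0.0, 85.1]
ft_force: [-0.1, -0.1, 2.5]
gripper_width: 0.553
grasp_force: 15.0
time_s: 47.25
position: [0.4288, -0.326, 0.2308]
orientation: [-179.8, -0.2, 85.1]
ft_force: [-0.3, 0.4, -1.4]
gripper_width: 0.549
grasp_force: 15.0
at [ 0.4288 -0.326   0.2308] yaw 85.1 TURN -0.0 SHIFT after turn cm [53.29  8.33 -0.42] w 0.55 F [-0.3  0.4 -1.4] j6 -38
```

```bash
python3 -m handwheel '[4.4,0.7,0,0,0.4, 4.4,0.7,0,0,0.4, 4.4,0.7,0,0,0.4, 4.4,0.7,0,0,0.4, 4.4,0.7,0,0,0.4, 4.4,0.7,0,0,0.4, 4.4,0.7,0,0,0.4, 4.4,0.7,0,0,0.4, 4.4,0.7,0,0,0.4, 4.4,0.7,0,0,0.4]' 15
python3 -m handwheel '[3,0.45,0,0,0.4, 3,0.45,0,0,0.4, 2.3,0.4,0,0,0.4, 1,0,0,0,0.4, 0,0,0,0,0.4, 0,0,2,0,0.4, 0,0,2,0,0.4, 0,0,2,0,0.4, 0,0,0,0,0.4, 0,0,0,0,0.4]' 15
python3 -m handwheel '[0,0,0,0,0.4, 0,0,0,0,0.4, 0,0,0,0,0.4, 0,0,0,0,0.4, 0,0,0,0,0.4, 0,0,0,0,0.4, 0,0,0,0,0.4, 0,0,0,0,0.4, 0,0,0,0,0.4, 0,0,0,0,0.4]' 15
python3 -c "
from h import *
go(.5573,.1978,.1535,85.1)
f=snap('top','t5.png')"
```

```text
time_s: 48.25
position: [0.5361, 0.1074, 0.2307]
orientation: [-179.8, 0.1, 85.1]
ft_force: [0.2, -0.4, -1.8]
gripper_width: 0.553
grasp_force: 15.0
time_s: 49.25
position: [0.5576, 0.196, 0.1732]
orientation: [-179.9, 0.1, 85.0]
ft_force: [0.5, -0.1, -1.1]
gripper_width: 0.552
grasp_force: 15.0
time_s: 50.25
position: [0.558, 0.1972, 0.1734]
orientation: [-180.0, 0.0, 85.1]
ft_force: [0.2, 0.1, -1.4]
gripper_width: 0.552
grasp_force: 15.0
at [0.558  0.1972 0.1734] yaw 85.1 TURN -0.0 SHIFT after turn cm [ 0.05 -0.07  1.99] w 0.55 F [ 0.2  0.1 -1.4] j6 19
```

```bash
python3 -m handwheel '[0,0,0.8,0,0.4, 0,0,0.5,0,0.4, 0,0,0.3,0,0.4, 0,0,0.2,0,0.4, 0,0,0.1,0,0.4, 0,0,0.1,0,0.4, 0,0,0,0,0.4, 0,0,0,0,0.4, 0,0,0,0,0.4, 0,0,0,0,0.4]' 15
python3 -c "
from h import *
go(.5573,.1978,.1535,85.1)"
```

```text
time_s: 51.3
position: [0.5581, 0.1972, 0.1536]
orientation: [180.0, 0.0, 85.1]
ft_force: [0.0, 0.6, -1.8]
gripper_width: 0.554
grasp_force: 15.0
at [0.5581 0.1972 0.1536] yaw 85.1 TURN -0.0 SHIFT after turn cm [ 0.05 -0.08  0.01] w 0.55 F [ 0.   0.6 -1.8] j6 19
```

Down another 1 mm, then release, retreat and check.

```bash
python3 -m handwheel '[0,0,0.1,0,0.4, 0,0,0,0,0.4, 0,0,0,0,0.4, 0,0,0,0,0.75, 0,0,0,0,0.75, 0,0,0,0,0.75, 0,0,0,0,0.75, 0,0,0,0,0.75, 0,0,-1,0,0.75, 0,0,-2,0,0.75]' 15
python3 -m handwheel '[0,0,-3,0,0.75, 0,0,-3,0,0.75, 0,0,-3,0,0.75, -4,0,0,0,0.75, -4,0,0,0,0.75, -4,0,0,0,0.75, -4,0,0,0,0.75, -4,0,0,0,0.75, -4,0,0,0,0.75, 0,0,0,0,0.75]' 15
python3 -c "
from h import *
f=snap('top')
for n,z in [('strip',.109),('tall_cup',.204),('prop_a',.095)]:
  for d in arm.look_for('top',n): print(n,d['p'],(np.array(f['T'])@np.r_[d['centre'],1]).round(3))
f=snap('scene'); cv2.imwrite('pics/s6.png',cv2.resize(f['img'][180:380,310:560,::-1],None,fx=3,fy=3,interpolation=cv2.INTER_CUBIC))
print(arm.sense()['position'])"
```

```text
time_s: 52.3
position: [0.5569, 0.1969, 0.1812]
orientation: [-179.8, 0.1, 85.1]
ft_force: [0.4, 0.8, 0.2]
gripper_width: 0.749
grasp_force: 0.0
time_s: 53.3
position: [0.537, -0.0462, 0.2734]
orientation: [179.9, 0.1, 84.7]
ft_force: [-0.6, -0.2, -0.1]
gripper_width: 0.747
grasp_force: 0.0
strip 0.88 [0.555 0.173 0.107 1.   ]
tall_cup 0.62 [0.563 0.207 0.17  1.   ]
prop_a 0.54 [0.549 0.089 0.065 1.   ]
[ 0.53760191 -0.04074551  0.27287149]
```

View pics/s6.png

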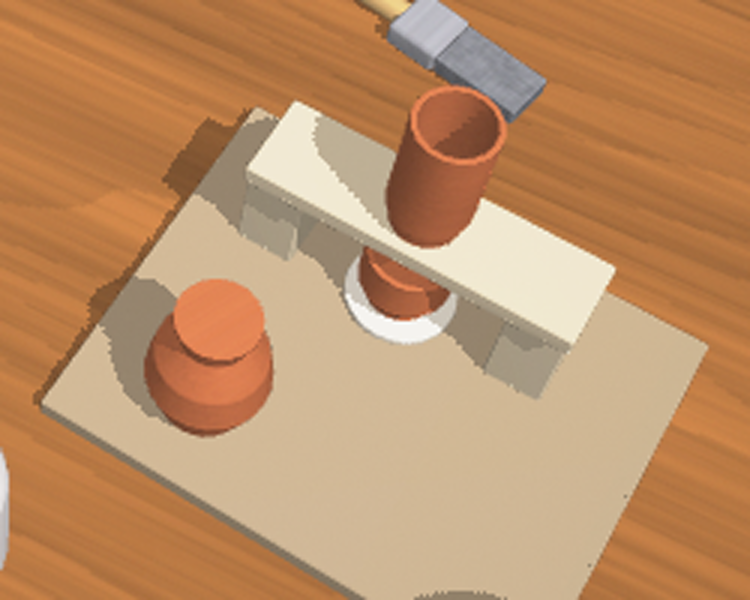

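The picture shows the low cup on the disc (400,285), a prop under each strip end (270,225 and 525,355), and the tall cup upright at mid-strip (445,170). Nothing else has moved, so I hand in.

```bash
python3 -m handwheel '[0,0,0,0,0.75, 0,0,0,0,0.75, 0,0,0,0,0.75, 0,0,0,0,0.75, 0,0,0,0,0.75, 0,0,0,0,0.75, 0,0,0,0,0.75, 0,0,0,0,0.75, 0,0,0,0,0.75, 0,0,0,0,0.75]'
python3 -c "
from h import *
f=snap('scene');print(toz(f,(462.5,221.5),.204))
print(arm.close_job())"
```

```text
time_s: 54.55
position: [0.5374, -0.0419, 0.2725]
orientation: [180.0, 0.0, 85.1]
ft_force: [0.2, -0.4, -0.0]
gripper_width: 0.748
grasp_force: 0.0
[0.55696936 0.19523889 0.204     ]
the job is handed in; nothing more can be done
None
```

The two-storey kiln load is built and handed in after about 55 s of the 144 s allowed; the last picture showed every piece upright and in place, but the hand-in call gave no verdict.

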